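# Hang the loaded bottle carrier level on the drying stand

### The arm

A 6-joint arm with a two-finger parallel gripper is mounted at the origin on a cart in front of the work surface, level with it; the furniture and walls round the work are solid. World frame = base frame: x ahead of the robot, y to its left, z up, the work surface at z = 0. Lengths are in m, angles in degrees, forces in N, time in s.
With the tool pointing down it reaches from about 0.35 to 0.85 m from the base axis. Payload 8.1 kg.
Tool frame: the origin (TCP) lies midway between the tips of the shut fingers; the grasp point (between the pads) lies 19 mm behind it; z points along the fingers, y is the line along which they close (so a half turn about z gives the same grasp; the last joint's range is limited). The gripper opens to 85 mm and grips with 20 to 120 N. Pads are 22 mm wide; open, the fingers measure 114 mm over their backs; the gripper's body (76 mm by 85 mm) begins 54 mm behind the grasp point. The pads swing forward as they close: fully open they stand 13 mm farther back than shut.
Start: joints at [-69.752, 7.471, 85.268, -0, 87.261, -4.893], TCP at [0.255, -0.543, 0.231] pointing down, gripper open.
Joint ranges: [-169.43, 169.43], [-51.17, 129.36], [1.28, 143.12], [-76.62, 256.62], [0, 156.53], [-152.29, 152.29]. Speed limits (degrees/s): [136.94, 136.94, 159.86, 180, 180, 180].

### API

Orientations are given as a 3x3 rotation matrix whose columns are the frame's x, y, z axes.
In Python, from rig import get_obs, eyes, order gives the robot as it stands.
- The arm moves only by the tool drive_tool, never from a script. Its argument "rows" is a list of rows, each a list of 7 numbers: the shift along the tool's x, y, z normalised to -1 to 1, where 1 is 1000 mm, then the turn, a rotation vector about the tool's x, y, z normalised to -1 to 1, where 1 is 30 degrees, then the opening, from 0 (shut) to 1 (fully open). In form: [[tx, ty, tz, ax, ay, az, claw], ...]. A call has 1 to 20 rows; each row is the pose to reach, as a shift and turn from the pose commanded when the call began, along the tool's axes at that moment; what a row does not reach only later rows make up. A row lasts 1/12 s, in which the tool goes at most 41.7 mm and 7.16 degrees, less where a joint would pass 70% of its speed; a pose out of reach is approached as far as the arm can. A call with a number of a shift or a turn outside -1 to 1 is refused whole. A call with a gripper value outside its range is refused whole. The fingers move at their own pace and stop on an object; "squeeze" is the grip in N (left out, the last holds). Time passes only in rows, so rows that repeat a pose let the fingers close. It gives the time, the measured TCP pose, the force, the opening and the grip force at its end, in the units of the state.
- get_obs(): the state, without advancing time (a new reading comes with each control period).
- eyes.get_image(name): name is "scene" or "top" or "wrist"; returns (picture, depth): 400x640x3 uint8, blue, green, red; 400x640 float32, m along the optical axis (not along the pixel's ray), 0 where there is no reading.
- eyes.camera_params(name): a dict with "camera_matrix" (3x3 intrinsics, pixels), "R" (3x3) and "t" (3): a world point X has camera coordinates R X + t. Camera axes: x right, y down, z forward; pixel columns grow to the right and rows downward; lengths in m; the calibration is good to about 2 mm. A picture is of the moment at which its call begins: read the wrist's pose just before it. camera_params takes no time and is no camera call; for the wrist camera it gives the pose at the moment of the call.
- order.close_job(): hands the job in; it is judged then, once.
The state is a dict: "time": time; "q": joint angles; "dq": joint speeds; "joint_torque": joint torques, N m; "position": TCP position; "tool_rot": TCP orientation; "ft_force": force on the tool from outside, world axes, zero at the start; "ft_torque": the same for the moment, N m; "opening": finger opening in m; "grasp_force": force on a finger pad.
Only numpy, scipy, OpenCV 4.12 (cv2) and the standard library are available. Lean on these libraries where they do the work, as an engineer would, in place of code of your own. Each camera call takes 0.05 s, during which the arm holds its last target. There are 200 camera calls.

### The job

Push the dust cover of the hanging stand up and over until it stays open by itself. Then hang the loaded bottle carrier on the stand's peg by the one hole of its six that makes it hang level, with everything still in its pockets and the cover left open. Leave the other things on the worktop where they are.

Things in the scene. Friction and masses are not known exactly. Their poses are not given: they have to be found in the camera images.
- stand: fixed hanging stand: foot plate 150 x 170 x 8 mm (x, y, z), origin at the centre of its underside, z up, front looks along its -x. Upright back panel 124 mm wide, 10 mm thick, front face at x = +60 mm, top at z = 188 mm (hinge ears to 194), carries one level round peg. Nothing stands left, right or in front of the peg above the foot plate
- peg_tip (a point): free round-nosed end of the peg, on its axis, at stand (-20, 0, 122) mm; axes as the stand's. The peg is 7 mm dia and runs 80 mm along the stand's +x to the panel. Hang the carrier about 30 mm from this tip, 50 mm from the panel: fingers opened wider than about 90 mm over their backs would hit the panel there. Hung, the carrier's underside is 28 mm above the worktop
- hinge_mid (a point): middle of the cover's hinge line, at stand (60, 0, 192) mm; the line runs along the stand's y
- cover (a joint): angle of the dust cover, hinged at the panel's top. 0 = shut: level, underside at z = 190 mm, roofing the peg. Grows as its free front edge rises; it balances upright at about 1.57, falls shut before that, beyond it falls back on its stop at 1.95 and stays. No latch; about 1 N at the front edge lifts it
- cover_edge (a point): middle of the cover's free front edge; moves with the cover, a stiff grey sheet, 135 mm from hinge line to front edge, 120 mm wide, 4 mm thick, 0.15 kg
- carrier: loose aluminium bottle carrier, 150 mm long (y) x 38 mm (x) x 134 mm high, about 145 g empty, mass centre at y = 0; origin at the centre of its underside, z up. Four open pockets in a row, 33 x 32 mm inside, centred at y = -54, -18, +18, +54 mm, walls to z = 26, floor 3 mm. End posts at y = +-72 mm hold the upright strip.
- hole_row (a point): middle of the row of holes in the carrier's upright strip, at carrier (0, 0, 92) mm, axes as the carrier's. Strip 10 mm thick (x), z = 80 to 134 mm, full length; grip it from above. Six 11 mm round holes through it along x, at y = -40, -24, -8, +8, +24, +40 mm; above z = 100 mm it is plain and fingers stay clear of the peg. One hole off, it hangs about 15 degrees out of level
- weight: steel check weight, 200 g, plain cylinder 30 mm dia x 35 mm with a knob on top (50 mm high in all), in one of the carrier's four pockets (any of them); origin at the centre of its underside, z up
- bottle_a: small empty screw-cap bottle, 29 mm dia x 70 mm high, 20 g, standing upright in one of the carrier's pockets; origin at the centre of its underside, z up
- bottle_b: small empty screw-cap bottle, 27 mm dia x 66 mm high, 20 g, standing upright in one of the carrier's pockets; origin at the centre of its underside, z up
- bottle_c: small empty screw-cap bottle, 26 mm dia x 62 mm high, 20 g, standing upright in one of the carrier's pockets; origin at the centre of its underside, z up
- rinse_bottle: bystander: plastic reagent bottle with screw cap, 52 mm dia x 121 mm high, standing off one end of the carrier; origin under its centre
- tape_ring: bystander: roll of tape lying flat, 96 mm dia x 25 mm, beside the stand; origin under its centre
- white_pen: bystander: pen, 145 mm along its y, 11 mm thick, near the front edge before the stand; origin under its centre
- strip: bystander: white cuvette strip, 126 mm along its y, 24 x 12 mm, between the desk reader and the roller mixer; origin under its centre
- flat_box: bystander: microscope-slide box, 63 x 86 x 31 mm, to the right of the carrier; origin under its centre

How it is judged:
By the outcome, as a careful person would: the job done as asked, in the order asked, and still so for the second after the job is handed in, with the robot touching nothing.
It also fails if it takes over 72 s, if anything falls off the work surface, if the arm or the gripper's body presses on something with over 40 N, if the wrist force passes 120 N, or if a joint passes its speed limit or range.

## Working session

There is one attempt and no reset: what is moved stays moved. The work goes in short steps, Python scripts to look and compute and a tool call to move; the robot and the scene stay as the last step left them, time stands still between calls to the robot, and variables do not carry over. Pictures are saved under pics/ and viewed, at most 10 in all, crops included, and the job is handed in when it is done.

Besides the shell and the picture viewer there is one more tool, called after "Request:" as name(argument=value, ...) on one line, values as JSON. drive_tool: Moves the arm, as the interface text tells. Its arguments: {"type":"object","properties":{"rows":{"type":"array","items":{"type":"array","items":{"type":"number"}}},"squeeze":{"type":"number"}},"required":["rows"]}

```bash
mkdir -p pics; ls
cat > h.py <<'E'
import numpy as np, cv2
from rig import get_obs, eyes, order
def grab(n):
    p=eyes.camera_params(n); im,d=eyes.get_image(n)
    return im,d,p['camera_matrix'],np.array(p['R']),np.array(p['t']).ravel()
def cloud(d,K,R,t):
    v,u=np.indices(d.shape); X=np.stack([(u-K[0,2])/K[0,0]*d,(v-K[1,2])/K[1,1]*d,d],-1)
    return (X-t)@R
def save(n,im,d,K,R,t): np.savez(f'{n}.npz',im=im,d=d,K=K,R=R,t=t); cv2.imwrite(f'pics/{n}.png',im)
def load(n):
    z=np.load(f'{n}.npz'); return [z[k] for k in('im','d','K','R','t')]
E
python3 - <<'E'
from h import *
for n in('scene','top'):
    g=grab(n); save(n+'0',*g); print(n,-g[3].T@g[4])
o=get_obs(); print(o['position'],o['tool_rot'],o['opening'],o['time'])
E
```

```text
pics
scene [-0.40311389  0.55689055  1.13481903]
top [0.34148425 0.01340151 1.9825759 ]
[ 0.25474975 -0.54268263  0.23033865] [[ 9.05264901e-01  4.24847147e-01 -6.01123211e-04]
 [ 4.24847553e-01 -9.05263535e-01  1.57738766e-03]
 [ 1.25973722e-04 -1.68333941e-03 -9.99998575e-01]] 0.08546797928690517 0.1
```

View pics/scene0.png

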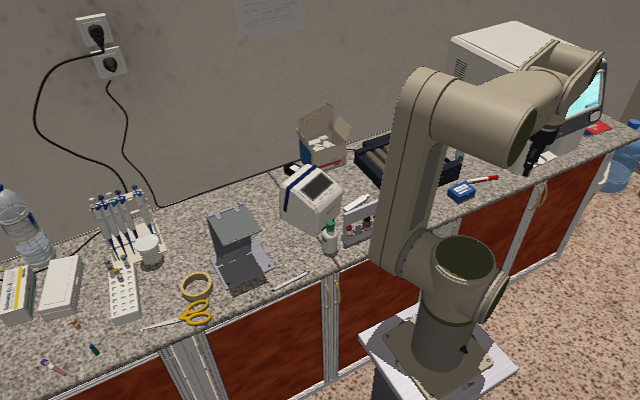

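View pics/top0.png

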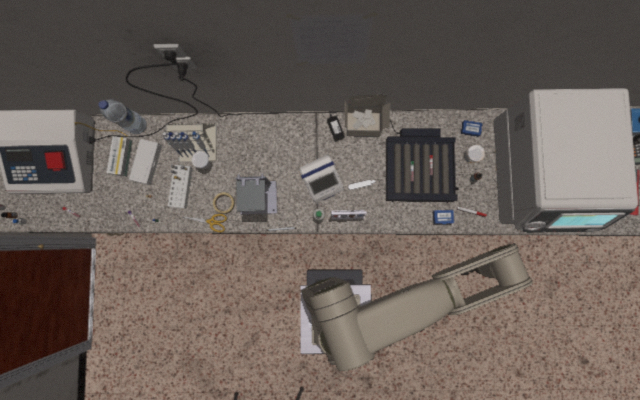

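The scene view shows the stand around (238,245) with its cover shut, the carrier at about (360,222), and the green-capped rinse bottle at (330,238). In the top view, the cover is at (252,195), the carrier at (349,214) and the bottle at (319,213).

```bash
python3 - <<'E'
from h import *
im,d,K,R,t=load('top0'); P=cloud(d,K,R,t); print(K[0,0])
def rep(nm,box,z0,z1,P=P):
    x0,x1,y0,y1=box
    m=(P[...,0]>x0)&(P[...,0]<x1)&(P[...,1]>y0)&(P[...,1]<y1)&(P[...,2]>z0)&(P[...,2]<z1)&(d>0)
    q=P[m]; 
    if len(q)<4: print(nm,len(q));return
    r=cv2.minAreaRect((q[:,:2]*1000).astype(np.float32)); print(nm,len(q),np.round(q.mean(0),3),'rect',np.round(r[0],1),np.round(r[1],1),round(r[2],1), 'z',np.round(np.percentile(q[:,2],[5,50,95]),3))
for px in((252,195),(349,214),(319,213),(275,195),(223,203),(362,184),(443,217)): print(px,np.round(P[px[1],px[0]],3))
c=P[195,252]; rep('cover',(c[0]-.12,c[0]+.12,c[1]-.12,c[1]+.12),.15,.25)
c=P[214,349]; 
for z in((.1,.16),(.02,.09)): rep('carrier',(c[0]-.1,c[0]+.08,c[1]-.12,c[1]+.09),*z)
im,d,K,R,t=load('scene0'); P=cloud(d,K,R,t);print(K[0,0])
rep('cover s',(.2,.7,.15,.55),.15,.25,P)
for z in((.105,.16),(.02,.09)): rep('carrier s',(c[0]-.08,c[0]+.08,c[1]-.12,c[1]+.09),*z,P)
E
python3 - <<'E'
import cv2
a=cv2.imread('pics/scene0.png')[190:300,180:400]; b=cv2.imread('pics/top0.png')[165:235,210:400]
a=cv2.resize(a,(800,400),interpolation=3);cv2.imwrite('pics/cropA.png',a)
E
```

```text
431.9851629118826
(252, 195) [0.542 0.342 0.2  ]
(349, 214) [ 0.465 -0.065  0.089]
(319, 213) [0.469 0.066 0.116]
(275, 195) [0.563 0.271 0.005]
(223, 203) [0.529 0.512 0.002]
(362, 184) [ 0.607 -0.13   0.015]
(443, 217) [ 0.449 -0.491  0.029]
cover 991 [0.551 0.348 0.195] rect [555.6 348.9] [155.8 123.4] 1.4 z [0.187 0.195 0.202]
carrier 97 [ 0.471 -0.062  0.132] rect [477.2 -44.9] [176.1  68.9] 66.0 z [0.115 0.134 0.141]
carrier 127 [ 0.465 -0.06   0.043] rect [468.8 -62.7] [144.8  36.8] 89.2 z [0.022 0.034 0.082]
445.31380287943523
cover s 1452 [0.547 0.35  0.194] rect [561.9 278.9] [165.6 281.4] 7.7 z [0.19  0.194 0.198]
carrier s 317 [ 0.471 -0.039  0.124] rect [478.3 -29.7] [156.1  78.1] 59.6 z [0.107 0.126 0.136]
carrier s 477 [ 0.463 -0.039  0.05 ] rect [466.6 -48.1] [ 43.3 131.9] 0.1 z [0.022 0.046 0.087]
```

View pics/cropA.png

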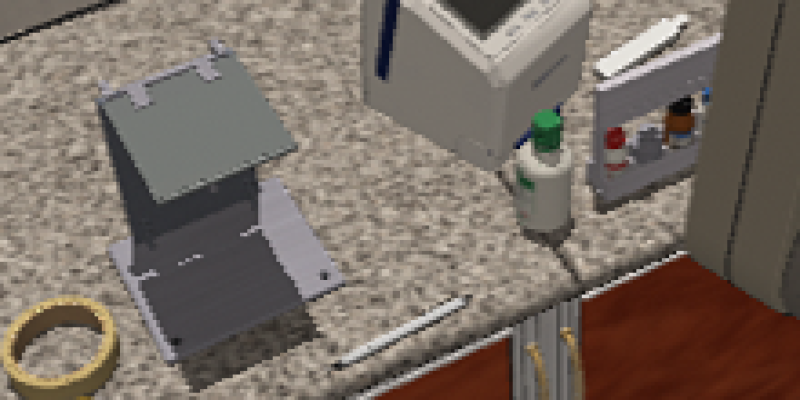

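The crop shows the cover shut, nearly aligned with the worktop axes. From the carrier's left (+y) end the pockets hold a red-cap bottle, the grey weight (648,140), an amber bottle, then a blue-cap bottle. With the weight at +18, the balance hole is +8, towards +y.

Next I get the wrist camera offset so I can take close views.

Run:
```python
from h import *
p=eyes.camera_params('wrist'); R=np.array(p['R']);t=np.array(p['t']).ravel(); o=get_obs()
c=-R.T@t; T=np.array(o['tool_rot'])
print('cam in tool',T.T@(c-o['position']),'\naxes cam in tool\n',np.round(T.T@R.T,3),p['camera_matrix'])
```

```text
cam in tool [ 0.07026403  0.00085928 -0.14303105] 
axes cam in tool
 [[ 0.    -0.96  -0.28 ]
 [ 1.     0.    -0.001]
 [ 0.001 -0.28   0.96 ]] [[292.46583223   0.         322.45730309]
 [  0.         292.46583223 197.54786715]
 [  0.           0.           1.        ]]
```

Request:
drive_tool(rows=[[0.335,-0.373,-0.04,0,0,-1,1],[0.335,-0.373,-0.04,0,0,-1,1],[0.335,-0.373,-0.04,0,0,-1,1],[0.335,-0.373,-0.04,0,0,-1,1],[0.335,-0.373,-0.04,0,0,-1,1],[0.335,-0.373,-0.04,0,0,-1,1],[0.335,-0.373,-0.04,0,0,-1,1],[0.335,-0.373,-0.04,0,0,-1,1],[0.335,-0.373,-0.04,0,0,-1,1],[0.335,-0.373,-0.04,0,0,-1,1],[0.335,-0.373,-0.04,0,0,-1,1],[0.335,-0.373,-0.04,0,0,-1,1],[0.335,-0.373,-0.04,0,0,-1,1],[0.335,-0.373,-0.04,0,0,-1,1],[0.335,-0.373,-0.04,0,0,-1,1]])

```text
time: 1.35
position: [0.3995, -0.0631, 0.271]
tool_rot: [[0.57, 0.822, -0.001], [0.822, -0.57, -0.0], [-0.001, -0.0, -1.0]]
ft_force: [0.9, -0.4, 0.4]
opening: 0.0854
grasp_force: 0.0
```

Request:
drive_tool(rows=[[0,0,0,0,0,-1,0],[0,0,0,0,0,-1,0],[0,0,0,0,0,-1,0],[0,0,0,0,0,-1,0],[0,0,0,0,0,-1,0],[0,0,0,0,0,-1,0]])

```text
time: 1.85
position: [0.3993, -0.0647, 0.271]
tool_rot: [[0.089, 0.996, -0.001], [0.996, -0.089, -0.0], [-0.0, -0.001, -1.0]]
ft_force: [0.3, -0.0, -0.0]
opening: 0.0122
grasp_force: 0.0
```

Request:
drive_tool(rows=[[0,0,0,0,0,-0.17,0],[0,0,0,0,0,-0.17,0],[0,0,0,0,0,-0.17,0],[0,0,0,0,0,-0.17,0]])

```text
time: 2.18
position: [0.3996, -0.0635, 0.2712]
tool_rot: [[0.001, 1.0, -0.0], [1.0, -0.001, -0.0], [-0.0, -0.0, -1.0]]
ft_force: [0.0, 0.2, 0.2]
opening: 0.0004
grasp_force: 0.0
```

Run:
```python
from h import *
o=get_obs(); print(o['position'],np.round(o['tool_rot'],4),o['time'],o['q'])
g=grab('wrist'); save('w1',*g)
```

```text
[ 0.39963834 -0.06353626  0.27122189] [[ 6.e-04  1.e+00 -1.e-04]
 [ 1.e+00 -6.e-04 -0.e+00]
 [-0.e+00 -1.e-04 -1.e+00]] 2.1833 [-1.62990961e+01 -2.48486544e+01  1.10247387e+02 -3.71732178e-03
  9.46084161e+01 -1.62673057e+01]
```

View pics/w1.png

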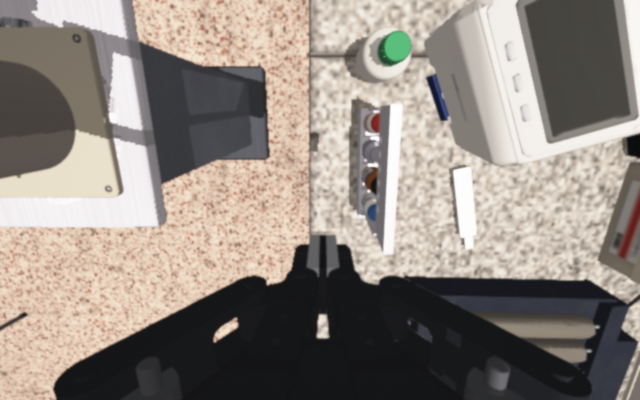

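The wrist view confirms the pockets from +y: red cap (375,122), grey weight (372,151), amber (371,181), blue (374,211). The strip's top runs from (392,104) to (389,253).

Next I view the stand with the tool raised. World shift is (+0.03, +0.36, +0.08), which in the tool frame (x=+y, y=+x, z=down) is (0.36, 0.03, -0.08).

Request:
drive_tool(rows=[[0.36,0.03,-0.08,0,0,0,0],[0.36,0.03,-0.08,0,0,0,0],[0.36,0.03,-0.08,0,0,0,0],[0.36,0.03,-0.08,0,0,0,0],[0.36,0.03,-0.08,0,0,0,0],[0.36,0.03,-0.08,0,0,0,0],[0.36,0.03,-0.08,0,0,0,0],[0.36,0.03,-0.08,0,0,0,0],[0.36,0.03,-0.08,0,0,0,0],[0.36,0.03,-0.08,0,0,0,0],[0.36,0.03,-0.08,0,0,0,0],[0.36,0.03,-0.08,0,0,0,0]])

```text
time: 3.23
position: [0.4281, 0.2968, 0.3508]
tool_rot: [[-0.004, 1.0, -0.001], [1.0, 0.004, -0.001], [-0.001, -0.001, -1.0]]
ft_force: [0.2, -0.7, -1.1]
opening: 0.0002
grasp_force: 0.0
```

Run:
```python
from h import *
o=get_obs(); print(o['position'],o['q'],o['time'])
g=grab('wrist'); save('w2',*g)
def rect(nm,n,lo,hi):
    im,d,K,R,t=load(n); P=cloud(d,K,R,t)
    m=np.all((P>lo)&(P<hi),-1)&(d>0); m=m.astype(np.uint8)
    k,l,s,_=cv2.connectedComponentsWithStats(m); 
    i=1+np.argmax(s[1:,4]); q=P[l==i]
    r=cv2.minAreaRect((q[:,:2]*1000).astype(np.float32)); print(nm,len(q),np.round(q.mean(0),4),np.round(r[0],1),np.round(r[1],1),round(r[2],2),'z',np.round(np.percentile(q[:,2],[5,50,95]),4), 'px',s[i][:4])
rect('strip','w1',[.40,-.2,.125],[.54,.06,.145])
rect('strip2','w2',[.40,-.2,.125],[.54,.03,.145])
rect('rinse','w1',[.42,.02,.10],[.54,.12,.13])
rect('cover','w2',[.40,.22,.185],[.70,.5,.21])
rect('foot','w2',[.35,.2,.004],[.75,.5,.014])
rect('pen','w2',[.35,.1,.006],[.5,.5,.02])
```

```text
[0.42807456 0.29677313 0.35084495] [ 2.91091948e+01 -5.79164004e+00  8.63177467e+01 -2.53017555e-02
  9.95313495e+01  2.88962105e+01] 3.2333
strip 1816 [ 0.4662 -0.0559  0.1336] [467.  -61.2] [ 10.8 150.1] 0.62 z [0.1279 0.1342 0.1354] px [382 104  20 150]Traceback (most recent call last):
  File "<stdin>", line 11, in <module>
  File "<stdin>", line 8, in rect
    return _wrapfunc(a, 'argmax', axis=axis, out=out, **kwds)
    return bound(*args, **kwds)
ValueError: attempt to get argmax of an empty sequence
```

View pics/w2.png

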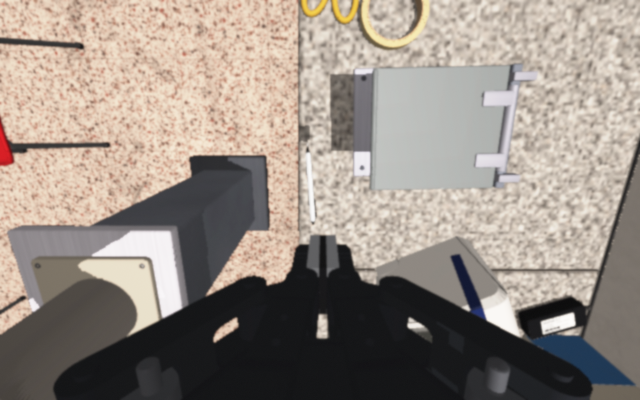

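The stand is seen from above. The cover's front edge runs from (375,68) to (372,188), the hinge line sits near x=505, and the foot plate shows at (362,120). It is yawed about 1 degree.

Run:
```python
from h import *
def rect(nm,n,lo,hi):
    im,d,K,R,t=load(n); P=cloud(d,K,R,t)
    m=np.all((P>lo)&(P<hi),-1)&(d>0); m=m.astype(np.uint8)
    k,l,s,_=cv2.connectedComponentsWithStats(m)
    if k<2: print(nm,0);return
    i=1+np.argmax(s[1:,4]); q=P[l==i]
    r=cv2.minAreaRect((q[:,:2]*1000).astype(np.float32)); print(nm,len(q),np.round(q.mean(0),4),np.round(r[0],1),np.round(r[1],1),round(r[2],2),'z',np.round(np.percentile(q[:,2],[5,50,95]),4), 'px',s[i][:4])
rect('rinse','w1',[.42,.02,.10],[.54,.12,.13])
rect('cover','w2',[.40,.22,.1855],[.606,.5,.2])
rect('foot','w2',[.35,.2,.004],[.75,.5,.014])
im,d,K,R,t=load('w2'); P=cloud(d,K,R,t)
# front edge & side edges of cover by rays on z=.194 from line fits in the mask
z=P[...,2]; m=((z>.185)&(z<.2)&(d>0))
def ray(u,v,h):
    r=np.array([(u-K[0,2])/K[0,0],(v-K[1,2])/K[1,1],1])@R; c=-R.T@t; return c+r*(h-c[2])/r[2]
E1=[];
for v in range(75,183,6):
    u=np.flatnonzero(m[v,340:460])[0]+340-.5; E1.append(ray(u,v,.194))
E1=np.array(E1); a=np.polyfit(E1[:,1],E1[:,0],1); print('front edge x=%.4f at y=.35, yaw %.2f'%(np.polyval(a,.35),-np.degrees(a[0])), E1[:,0].std())
T=[];B=[]
for u in range(385,475,6):
    c=np.flatnonzero(m[40:220,u])+40; T.append(ray(u,c[0]-.5,.194)); B.append(ray(u,c[-1]+.5,.194))
for q in(np.array(T),np.array(B)):
    a=np.polyfit(q[:,0],q[:,1],1); print('side y=%.4f at x=.55, yaw %.2f'%(np.polyval(a,.55),np.degrees(a[0])))
print('cover z',np.percentile(z[m],[5,25,50,75,95]))
# hinge rod
for px in((507,125),(515,70),(505,183)): print(np.round(P[px[1],px[0]],4))
for px in((363,78),(361,168)): print('foot',np.round(P[px[1],px[0]],4),ray(*px,.008))
```

```text
rinse 979 [0.5243 0.0539 0.1159] [524.   54.6] [10.7 75.6] 17.82 z [0.1011 0.1164 0.1292] px [442   9  32  90]
cover 15991 [0.5402 0.3529 0.1944] [540.9 349.3] [131.5 120.2] 1.35 z [0.1931 0.1943 0.1959] px [370  65 140 125]
foot 1906 [0.4899 0.3524 0.0082] [490.2 348.8] [ 29.4 167.9] 0.55 z [0.0065 0.0083 0.0099] px [353  68  21 108]
front edge x=0.4750 at y=.35, yaw 1.39 0.0007783946028939322
side y=0.4095 at x=.55, yaw 1.39
side y=0.2899 at x=.55, yaw 1.38
cover z [0.19140762 0.19368829 0.19428386 0.1948896  0.19644032]
[0.6094 0.3555 0.1959]
[0.6124 0.4066 0.1885]
[0.7423 0.2508 0.0011]
foot [0.4888 0.4177 0.0105] [0.48910117 0.41799664 0.008     ]
foot [0.4915 0.2776 0.0098] [0.49172118 0.27726691 0.008     ]
```

Request:
drive_tool(rows=[[0.052,0,0.1,-1,0,0,0],[0.052,0,0.1,-1,0,0,0],[0.052,0,0.1,-1,0,0,0],[0.052,0,0.1,-1,0,0,0],[0.052,0,0.1,-1,0,0,0],[0.052,0,0.1,-1,0,0,0],[0.052,0,0.1,-1,0,0,0]])

```text
time: 3.87
position: [0.4279, 0.3481, 0.2516]
tool_rot: [[-0.003, 0.866, 0.5], [1.0, 0.003, 0.002], [0.0, 0.5, -0.866]]
ft_force: [0.7, 0.4, 0.8]
opening: -0.0002
grasp_force: 0.0
```

Request:
drive_tool(rows=[[0,0,0,-0.5,0,0,0],[0,0,0,-0.5,0,0,0],[0,0,0,-0.5,0,0,0],[0,0,0,-0.5,0,0,0],[0,0,0,-0.5,0,0,0]])

```text
time: 4.28
position: [0.4287, 0.3492, 0.2528]
tool_rot: [[-0.003, 0.709, 0.705], [1.0, 0.001, 0.003], [0.001, 0.705, -0.709]]
ft_force: [-0.2, -0.0, 0.8]
opening: -0.0001
grasp_force: 0.0
```

Request:
drive_tool(rows=[[0,-0.073,0.073,0,0,0,0],[0,-0.073,0.073,0,0,0,0],[0,-0.073,0.073,0,0,0,0],[0,-0.073,0.073,0,0,0,0],[0,-0.066,0.08,0,0,0,0],[0,-0.058,0.088,0,0,0,0],[0,-0.05,0.096,0,0,0,0],[0,-0.042,0.104,0,0,0,0],[0,-0.036,0.11,0,0,0,0],[0,-0.03,0.116,0,0,0,0],[0,-0.03,0.116,0,0,0,0]])

```text
time: 5.2
position: [0.4904, 0.3492, 0.1488]
tool_rot: [[-0.003, 0.707, 0.707], [1.0, 0.002, 0.003], [0.001, 0.707, -0.707]]
ft_force: [0.2, -0.9, 0.8]
opening: 0.0001
grasp_force: 0.0
```

Request:
drive_tool(rows=[[0,0.004,-0.004,0,0,0,0],[0,0.012,-0.01,0,0,0,0],[0,0.02,-0.016,0,0,0,0],[0,0.033,-0.028,0,0,0,0],[0,0.05,-0.035,0,0,0,0],[0,0.066,-0.041,0,0,0,0],[0,0.083,-0.044,0,0,0,0],[0,0.101,-0.046,0,0,0,0],[0,0.101,-0.046,0,0,0,0]])

```text
time: 5.95
position: [0.5299, 0.3506, 0.2576]
tool_rot: [[-0.005, 0.703, 0.711], [1.0, 0.0, 0.006], [0.004, 0.711, -0.703]]
ft_force: [-0.3, 0.4, 0.9]
opening: 0.0002
grasp_force: 0.2
```

Run:
```python
from h import *
g=grab('scene'); save('s2',*g); im,d,K,R,t=g; P=cloud(d,K,R,t)
m=np.all((P>[.4,.28,.2])&(P<[.75,.42,.36]),-1)
cv2.imwrite('pics/s2c.png',cv2.resize(im[150:290,150:330],(720,560),interpolation=3))
```

```text
(no output)
```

View pics/s2c.png

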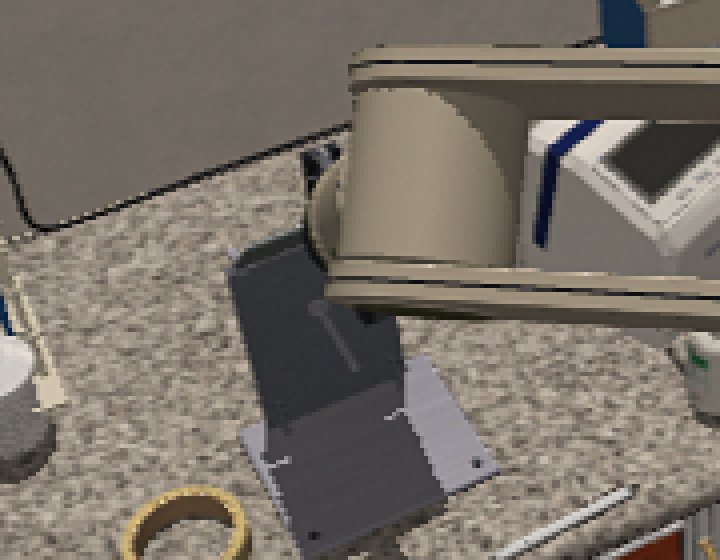

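The crop shows the cover part-way up on the finger, its edge near (270,240), with the bare peg visible at (340,335). I carry on over the top.

Request:
drive_tool(rows=[[0,0.014,0.001,0,0,0,0],[0,0.026,0.004,0,0,0,0],[0,0.039,0.008,0,0,0,0],[0,0.05,0.013,0,0,0,0],[0,0.056,0.017,0,0,0,0],[0,0.061,0.021,0,0,0,0],[0,0.066,0.025,0,0,0,0],[0,0.071,0.03,0,0,0,0],[0,0.075,0.035,0,0,0,0],[0,0.079,0.04,0,0,0,0],[0,0.083,0.045,0,0,0,0],[0,0.087,0.05,0,0,0,0],[0,0.089,0.053,0,0,0,0],[0,0.089,0.053,0,0,0,0]])

```text
time: 7.17
position: [0.6287, 0.3495, 0.277]
tool_rot: [[-0.004, 0.707, 0.707], [1.0, 0.003, 0.002], [-0.0, 0.707, -0.707]]
ft_force: [-0.5, -0.3, -0.5]
opening: 0.0002
grasp_force: 0.0
```

Request:
drive_tool(rows=[[0,-0.02,-0.04,0,0,0,0],[0,-0.04,-0.08,0,0,0,0],[0,-0.07,-0.14,0,0,0,0],[0,-0.07,-0.14,0,0,0,0],[0,-0.07,-0.14,0,0,0,0],[0,-0.07,-0.14,0.5,0,0,0],[0,-0.07,-0.14,1,0,0,0],[0,-0.07,-0.14,1,0,0,0.5],[0,-0.07,-0.14,1,0,0,0.5],[0,-0.07,-0.14,1,0,0,0.5],[0,-0.07,-0.14,1,0,0,0.5]])

```text
time: 8.08
position: [0.4816, 0.3484, 0.3266]
tool_rot: [[-0.001, 0.966, 0.259], [1.0, 0.001, -0.0], [-0.001, 0.259, -0.966]]
ft_force: [0.4, -0.3, 0.3]
opening: 0.0428
grasp_force: 0.0
```

Request:
drive_tool(rows=[[0,0,0,0.5,0,0,0.5],[0,0,0,0.5,0,0,0.5],[0,0,0,0.5,0,0,0.5],[0,0,0,0.5,0,0,0.5],[0,0,0,0.5,0,0,0.5]])

```text
time: 8.5
position: [0.4794, 0.3492, 0.3263]
tool_rot: [[-0.004, 1.0, 0.003], [1.0, 0.004, -0.001], [-0.001, 0.003, -1.0]]
ft_force: [-0.2, 0.1, 0.6]
opening: 0.0427
grasp_force: 0.0
```

Run:
```python
from h import *
o=get_obs(); print(o['position'],np.round(o['tool_rot'],4),o['opening'],o['time'])
g=grab('wrist'); save('w3',*g); im,d,K,R,t=g; P=cloud(d,K,R,t)
m=np.all((P>[.55,.29,.2])&(P<[.8,.42,.36]),-1)&(d>0); q=P[m]; print(len(q),'x',np.percentile(q[:,0],[2,50,98]),'z',np.percentile(q[:,2],[2,50,98]))
```

```text
[0.47941518 0.34918378 0.32631264] [[-0.0038  1.      0.003 ]
 [ 1.      0.0038 -0.0011]
 [-0.0012  0.003  -1.    ]] 0.042714945431935075 8.5
28967 x [0.61424711 0.64330483 0.65951834] z [0.20489963 0.27769892 0.31740799]
```

View pics/w3.png

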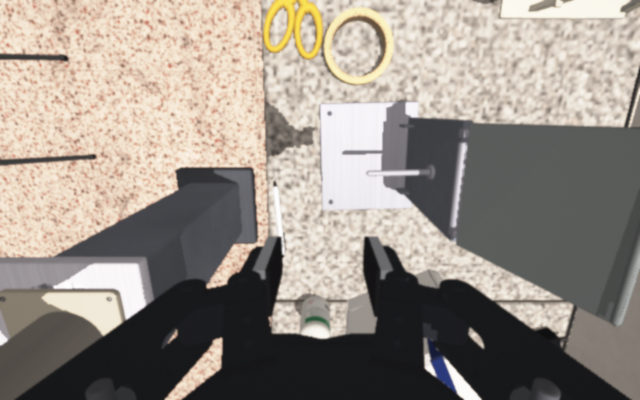

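The wrist view shows the cover fallen back on its stop (edge x≈0.66, z≈0.317, about 1.95 rad), with the peg bare from (368,173) to (430,172). I measure the peg from the saved picture and go over to the carrier.

Request:
drive_tool(rows=[[-0.402,-0.014,0.106,0,0,-0.013,0.5],[-0.402,-0.014,0.106,0,0,-0.013,0.5],[-0.402,-0.014,0.106,0,0,-0.013,0.5],[-0.402,-0.014,0.106,0,0,-0.013,0.5],[-0.402,-0.014,0.106,0,0,-0.013,0.5],[-0.402,-0.014,0.106,0,0,-0.013,0.5],[-0.402,-0.014,0.106,0,0,-0.013,0.5],[-0.402,-0.014,0.106,0,0,-0.013,0.5],[-0.402,-0.014,0.106,0,0,-0.013,0.5],[-0.402,-0.014,0.106,0,0,-0.013,0.5],[-0.402,-0.014,0.106,0,0,-0.013,0.5],[-0.402,-0.014,0.106,0,0,-0.013,0.5],[-0.402,-0.014,0.106,0,0,-0.013,0.5]])

```text
time: 9.63
position: [0.4673, -0.0523, 0.2218]
tool_rot: [[-0.011, 1.0, 0.003], [1.0, 0.011, -0.001], [-0.001, 0.003, -1.0]]
ft_force: [0.2, 0.3, 0.3]
opening: 0.0425
grasp_force: 0.0
```

Run:
```python
from h import *
o=get_obs(); print(o['position'],np.round(o['tool_rot'],4),o['opening'],o['time'])
g=grab('wrist'); save('w4',*g)
def pts(n,lo,hi):
    im,d,K,R,t=load(n); P=cloud(d,K,R,t); m=(np.all((P>lo)&(P<hi),-1)&(d>0)).astype(np.uint8)
    k,l,s,_=cv2.connectedComponentsWithStats(m); i=1+np.argmax(s[1:,4]); return P[l==i]
q=pts('w3',[.5,.33,.112],[.59,.37,.135]); print('peg',len(q),q.min(0),q.max(0)); a=np.polyfit(q[:,0],q[:,1],1); print('y at .53,.56',np.polyval(a,[.53,.56]),np.degrees(a[0]),'topz',np.percentile(q[:,2],[50,90,97]))
for n in('w1','w4'):
    q=pts(n,[.40,-.2,.131],[.54,.03,.145]); r=cv2.minAreaRect((q[:,:2]*1000).astype(np.float32)); print(n,len(q),r,np.percentile(q[:,2],[10,50,90]))
```

```text
[ 0.46726447 -0.05226951  0.22183072] [[-0.011   0.9999  0.0031]
 [ 0.9999  0.011  -0.0011]
 [-0.0012  0.003  -1.    ]] 0.04250322368891314 9.6333
peg 285 [0.53163097 0.34682602 0.12101433] [0.58997027 0.35370393 0.12771466]
y at .53,.56 [0.34991281 0.35040377] 0.9376741735326906 topz [0.12504706 0.12621421 0.12680685]
w1 1629 ((467.0231018066406, -61.236366271972656), (10.681059837341309, 150.07896423339844), 0.6214762330055237) [0.13324227 0.13426384 0.13518563]
w4 2070 ((467.0661315917969, -61.250823974609375), (10.01521110534668, 149.6625518798828), 0.6311245560646057) [0.13357772 0.13438213 0.13521461]
```

Request:
drive_tool(rows=[[-0.001,0,0.035,0,0,0,0.5],[-0.001,0,0.07,0,0,0,0.5],[-0.001,0,0.1,0,0,0,0.5],[-0.001,0,0.12,0,0,0,0.5],[-0.001,0,0.12,0,0,0,0.5],[-0.001,0,0.12,0,0,0,0.5]])

```text
time: 10.18
position: [0.4669, -0.0523, 0.1008]
tool_rot: [[-0.014, 1.0, -0.001], [1.0, 0.014, 0.0], [0.0, -0.001, -1.0]]
ft_force: [0.5, -0.4, 0.5]
opening: 0.0429
grasp_force: 0.0
```

Request:
drive_tool(rows=[[0,0,0,0,0,0,0],[0,0,0,0,0,0,0],[0,0,0,0,0,0,0],[0,0,0,0,0,0,0],[0,0,0,0,0,0,0],[0,0,0,0,0,0,0],[0,0,0,0,0,0,0]], squeeze=70)

```text
time: 10.77
position: [0.4689, -0.054, 0.1033]
tool_rot: [[-0.011, 1.0, 0.004], [1.0, 0.011, -0.0], [-0.0, 0.004, -1.0]]
ft_force: [-1.7, 2.3, 7.8]
opening: 0.009
grasp_force: 70.0
```

Request:
drive_tool(rows=[[0,0,-0.004,0,0,0,0],[0,0,-0.01,0,0,0,0],[0,0,-0.025,0,0,0,0],[0,0,-0.045,0,0,0,0],[0,0,-0.07,0,0,0,0],[0,0,-0.095,0,0,0,0],[0,0,-0.115,0,0,0,0],[0,0,-0.13,0,0,0,0],[0,0,-0.14,0,0,0,0],[0,0,-0.14,0,0,0,0],[0,0,-0.14,0,0,0,0]])

```text
time: 11.68
position: [0.4674, -0.0539, 0.2409]
tool_rot: [[-0.011, 1.0, 0.0], [1.0, 0.011, -0.0], [-0.0, 0.0, -1.0]]
ft_force: [-0.2, 0.0, -4.8]
opening: 0.0094
grasp_force: 68.3
```

Run:
```python
from h import *
o=get_obs(); print(o['position'],np.round(o['tool_rot'],4),o['opening'],o['ft_force'],o['ft_torque'],o['grasp_force'],o['time'])
g=grab('wrist'); save('w5',*g); im,d,K,R,t=g; P=cloud(d,K,R,t); T=np.array(o['tool_rot'])
Q=(P-o['position'])@T
m=(np.abs(Q[...,1])<.03)&(np.abs(Q[...,0])<.1)&(Q[...,2]>-.045)&(Q[...,2]<-.02)&(d>0)
for a,b in((.02,.04),(.04,.06),(.06,.08)):
    q=Q[m&(Q[...,0]>a)&(Q[...,0]<b)]; print(a,len(q),q.mean(0) if len(q) else '')
q=Q[m]; print(q[:,0].max(), cv2.minAreaRect((q[:,:2]*1000).astype(np.float32)))
cv2.imwrite('pics/w5c.png',im)
```

```text
[ 0.46735965 -0.05393237  0.24091433] [[-1.090e-02  9.999e-01  4.000e-04]
 [ 9.999e-01  1.090e-02 -1.000e-04]
 [-1.000e-04  4.000e-04 -1.000e+00]] 0.009398203020337387 [-0.22283623  0.02556829 -4.84050238] [-0.01064687  0.00649885  0.02880374] 68.34754720330238 11.6833
0.02 1136 [ 0.03028694 -0.00038681 -0.03112864]
0.04 1332 [ 0.05019144 -0.00035617 -0.03114833]
0.06 555 [ 0.06393916 -0.00040035 -0.0310771 ]
0.06757441087142699 ((17.40131378173828, -3.2046890258789062), (54.29388427734375, 93.24239349365234), 66.18153381347656)
```

View pics/w5c.png

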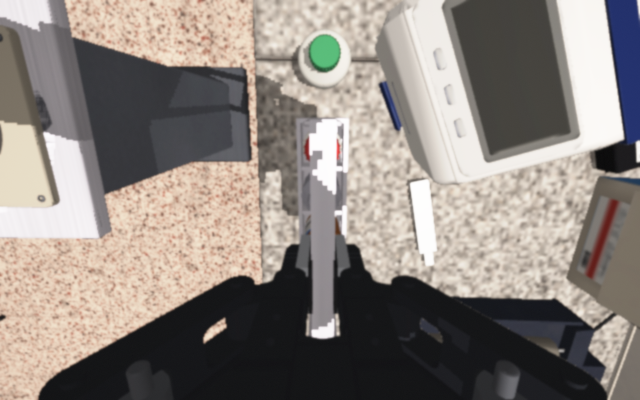

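The carrier is held level: its strip top is 31 mm behind the TCP, its +y end is at tool x +67.6 mm, and the load is 4.8 N. The hole is therefore 0.6 mm along y and 10.9 mm below the TCP. I carry it over high.

Request:
drive_tool(rows=[[0,0,-0.015,0,0,0,0],[0.005,0,-0.035,0,0,0,0],[0.02,0,-0.048,0,0,0,0],[0.045,0.002,-0.05,0,0,0,0],[0.075,0.003,-0.05,0,0,0,0],[0.105,0.004,-0.05,0,0,0,0],[0.135,0.005,-0.05,0,0,0,0],[0.165,0.007,-0.05,0,0,0,0],[0.195,0.008,-0.05,0,0,0,0],[0.225,0.009,-0.05,0,0,0,0],[0.255,0.01,-0.05,0,0,0,0],[0.285,0.012,-0.05,0,0,0,0],[0.315,0.013,-0.05,0,0,0,0],[0.345,0.014,-0.05,0,0,-0.02,0],[0.37,0.016,-0.05,0,0,-0.02,0],[0.39,0.017,-0.05,0,0,-0.02,0],[0.4,0.017,-0.05,0,0,-0.02,0],[0.4034,0.017,-0.05,0,0,-0.02,0],[0.4034,0.017,-0.05,0,0,-0.02,0],[0.4034,0.017,-0.05,0,0,-0.02,0]])

```text
time: 13.4
position: [0.4798, 0.3487, 0.2902]
tool_rot: [[-0.021, 1.0, -0.001], [1.0, 0.021, -0.001], [-0.001, -0.001, -1.0]]
ft_force: [0.6, -0.6, -4.3]
opening: 0.0088
grasp_force: 68.6
```

```bash
python3 -c "
from h import *
o=get_obs(); print(o['position'],np.round(o['tool_rot'],4),o['opening'],o['ft_force'],o['time'])"
```

```text
[0.47981069 0.3486507  0.29022756] [[-0.021   0.9998 -0.001 ]
 [ 0.9998  0.021  -0.0013]
 [-0.0012 -0.001  -1.    ]] 0.00884729352922461 [ 0.55019018 -0.57694221 -4.29573501] 13.4
```

Request:
drive_tool(rows=[[0.001,0,0.015,0,0,0,0],[0.001,0,0.04,0,0,0,0],[0.001,0,0.07,0,0,0,0],[0.001,0,0.1,0,0,0,0],[0.001,0,0.125,0,0,0,0],[0.001,0,0.145,0,0,0,0],[0.001,0,0.154,0,0,0,0],[0.001,0,0.157,0,0,0,0],[0.001,0,0.157,0,0,0,0],[0.001,0,0.157,0,0,0,0],[0.001,0,0.157,0,0,0,0]])

```text
time: 14.32
position: [0.4811, 0.3512, 0.1363]
tool_rot: [[-0.021, 1.0, 0.003], [1.0, 0.021, 0.002], [0.002, 0.003, -1.0]]
ft_force: [0.1, -0.1, -3.6]
opening: 0.0091
grasp_force: 68.6
```

Run:
```python
from h import *
for i in range(3):
    g=grab('wrist'); o=get_obs(); print(np.round(o['position'],4),np.round(o['tool_rot'],4)[:,0],np.round(o['ft_force'],1))
save('w6',*g); im,d,K,R,t=g; P=cloud(d,K,R,t)
m=np.all((P>[.5,.335,.112])&(P<[.59,.365,.135]),-1)&(d>0); q=P[m]; print('peg',len(q),q.min(0),q.max(0))
a=np.polyfit(q[:,0],q[:,1],1);print(np.polyval(a,[.53,.56]),np.percentile(q[:,2],[50,95]))
m=np.all((P>[.46,.26,.155])&(P<[.50,.45,.17]),-1)&(d>0); q=P[m]; q=q[q[:,1]>.375]; print('strip',len(q),q.max(0),np.percentile(q[:,2],[10,50,90]),q[:,0].mean())
```

```text
[0.481  0.3512 0.1361] [-0.0214  0.9998  0.0016] [-0.  -0.4 -2.9]
[0.4808 0.3512 0.1358] [-0.0215  0.9998  0.0014] [ 0.8  0.5 -4.1]
[0.4806 0.3511 0.1354] [-0.0215  0.9998  0.0011] [-0.   0.2 -4.4]
peg 1249 [0.53129564 0.34574778 0.1201981 ] [0.58993372 0.35441712 0.12759311]
[0.35005156 0.35099317] [0.12498428 0.12638928]
strip 2826 [0.48458288 0.41879305 0.16942584] [0.16614092 0.16698093 0.16779486] 0.4793279820581428
```

Request:
drive_tool(rows=[[-0.0015,0.005,0.0025,0,0,0,0],[-0.0015,0.01,0.0025,0,0,0,0],[-0.0015,0.02,0.0025,0,0,0,0],[-0.0015,0.03,0.0025,0,0,0,0],[-0.0015,0.033,0.0025,0,0,0,0],[-0.0015,0.033,0.0025,0,0,0,0],[-0.0015,0.033,0.0025,0,0,0,0],[-0.0015,0.033,0.0025,0,0,0,0]])

```text
time: 15.13
position: [0.5126, 0.3498, 0.1312]
tool_rot: [[-0.021, 1.0, -0.001], [1.0, 0.021, -0.0], [-0.0, -0.001, -1.0]]
ft_force: [-0.9, -0.8, -3.8]
opening: 0.0091
grasp_force: 68.6
```

```bash
cat > m.py <<'E'
from h import *
g=grab('wrist'); o=get_obs(); print(np.round(o['position'],4),np.round(o['tool_rot'],4)[:,0],np.round(o['ft_force'],1),np.round(o['ft_torque'],2),o['time'])
im,d,K,R,t=g; P=cloud(d,K,R,t); x=o['position'][0]
m=np.all((P>[x+.02,.335,.112])&(P<[.6,.365,.135]),-1)&(d>0); q=P[m]; print('peg',len(q))
if len(q)>50: a=np.polyfit(q[:,0],q[:,1],1);print(q.min(0),np.polyval(a,[.53,.56]),np.percentile(q[:,2],[50,95]))
m=np.all((P>[x-.02,.26,.15])&(P<[x+.02,.45,.175]),-1)&(d>0); q=P[m]; q=q[q[:,1]>.375]; print('strip',len(q),q.max(0),np.percentile(q[:,2],[10,50,90]),q[:,0].mean(),'hole y %.4f z %.4f'%(q[:,1].max()-.067,np.median(q[:,2])-.042))
E
python3 m.py
```

```text
[0.5125 0.3499 0.1312] [-2.160e-02  9.998e-01 -2.000e-04] [-0.8  0.7 -4.1] [0.05 0.   0.03] 15.1833
peg 1558
[0.53251256 0.34638245 0.11989923] [0.35020302 0.35093397] [0.12505745 0.12639544]
strip 2742 [0.51645917 0.41745337 0.16439165] [0.16149212 0.16228422 0.16307907] 0.5111895086864917 hole y 0.3505 z 0.1203
```

Request:
drive_tool(rows=[[-0.0003,0,-0.0017,0,0,0,0],[-0.0003,0,-0.0017,0,0,0,0],[-0.0003,0.005,-0.0017,0,0,0,0],[-0.0003,0.01,-0.0017,0,0,0,0],[-0.0003,0.015,-0.0017,0,0,0,0],[-0.0003,0.018,-0.0017,0,0,0,0],[-0.0003,0.018,-0.0017,0,0,0,0]])

```text
time: 15.77
position: [0.5318, 0.3498, 0.1331]
tool_rot: [[-0.021, 1.0, 0.0], [1.0, 0.021, 0.0], [0.0, 0.0, -1.0]]
ft_force: [0.7, 0.0, -4.0]
opening: 0.009
grasp_force: 68.6
```

```bash
python3 m.py
```

```text
[0.5313 0.3499 0.133 ] [-0.021   0.9998 -0.    ] [-0.1 -0.1 -4.8] [-0.    0.02 -0.02] 15.8167
peg 1109
[0.55132024 0.34641533 0.12048226] [0.35003032 0.350817  ] [0.12502763 0.12638918]
strip 2737 [0.5355941  0.41745926 0.16638081] [0.16344251 0.16424127 0.16502362] 0.5303719453495934 hole y 0.3505 z 0.1222
```

The strip is at the peg tip with no contact force and the hole is centred, so I slide on.

Request:
drive_tool(rows=[[0,0.004,0,0,0,0,0],[0,0.009,0,0,0,0,0],[0,0.014,0,0,0,0,0],[0,0.02,0,0,0,0,0],[0,0.025,0,0,0,0,0],[0,0.029,0,0,0,0,0],[0,0.029,0,0,0,0,0],[0,0.029,0,0,0,0,0]])

```text
time: 16.48
position: [0.558, 0.3505, 0.1332]
tool_rot: [[-0.022, 1.0, -0.005], [1.0, 0.022, -0.001], [-0.001, -0.005, -1.0]]
ft_force: [-16.2, -4.3, 4.2]
opening: 0.0086
grasp_force: 70.8
```

```bash
python3 m.py
```

```text
[0.558  0.3505 0.1332] [-0.0217  0.9998 -0.0012] [-16.3  -4.    3.2] [-0.45  0.93 -0.36] 16.5333
peg 509
[0.57797257 0.34734105 0.12038566] [0.35019002 0.35089819] [0.12495978 0.12644308]
strip 2781 [0.56189593 0.41813253 0.16642116] [0.1634481 0.1642271 0.1650252] 0.5566615196279723 hole y 0.3511 z 0.1222
```

Request:
drive_tool(rows=[[0,-0.003,0,0,0,0,0],[0,-0.005,0,0,0,0,0],[0,-0.005,0,0,0,0,0],[0,-0.005,0,0,0,0,0]])

```text
time: 16.87
position: [0.5551, 0.3505, 0.1332]
tool_rot: [[-0.021, 1.0, 0.0], [1.0, 0.021, 0.0], [0.0, 0.0, -1.0]]
ft_force: [-0.2, -0.4, -4.7]
opening: 0.0089
grasp_force: 70.6
```

```bash
python3 m.py
python3 - <<'E'
from h import *
g=grab('scene'); im,d,K,R,t=g; cv2.imwrite('pics/s3.png',cv2.resize(im[140:290,150:350],(800,600),interpolation=3))
E
```

```text
[0.5551 0.3504 0.1331] [-0.0214  0.9998 -0.    ] [-0.9 -0.3 -4.2] [-0.04  0.03  0.  ] 16.9167
peg 554
[0.57512927 0.34719109 0.11992843] [0.34949169 0.35055129] [0.12512199 0.1263983 ]
strip 2770 [0.55888748 0.41812518 0.16629445] [0.16339368 0.1642071  0.16501886] 0.5536484315102064 hole y 0.3511 z 0.1222
```

View pics/s3.png

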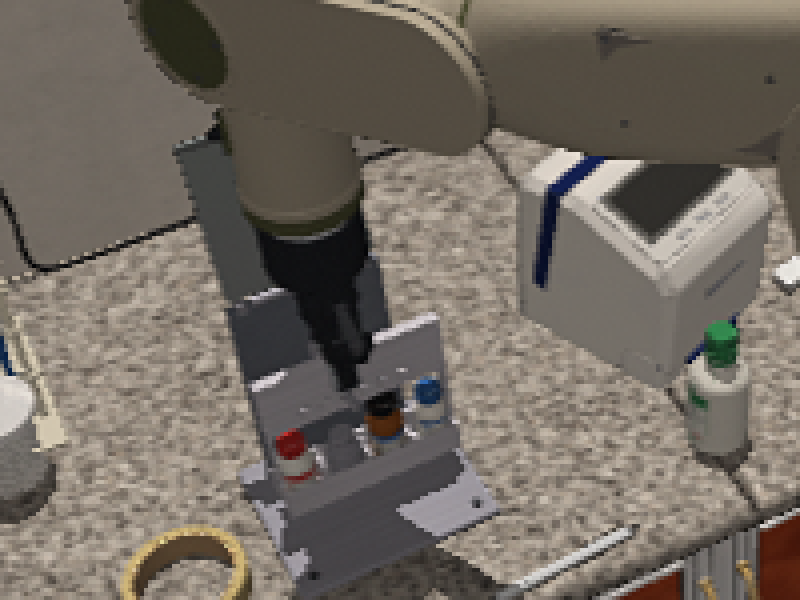

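The crop shows the carrier on the peg, upright, with all four items in their pockets and the cover still open. The contact force is gone after backing off 3 mm. I lower it onto the peg and open a little.

Request:
drive_tool(rows=[[0,0,0.0008,0,0,0,0],[0,0,0.0015,0,0,0,0],[0,0,0.0018,0,0,0,0],[0,0,0.0018,0,0,0,0],[0,0,0.0018,0,0,0,0]])

```text
time: 17.38
position: [0.5551, 0.3505, 0.1317]
tool_rot: [[-0.021, 1.0, 0.001], [1.0, 0.021, 0.0], [0.0, 0.001, -1.0]]
ft_force: [-0.5, -1.6, -0.2]
opening: 0.0089
grasp_force: 71.1
```

Request:
drive_tool(rows=[[0,0,0.0018,0,0,0,0.13],[0,0,0.0018,0,0,0,0.14],[0,0,0.0018,0,0,0,0.16],[0,0,0.0018,0,0,0,0.2],[0,0,0.0018,0,0,0,0.22],[0,0,0.0018,0,0,0,0.22]])

```text
time: 17.88
position: [0.5549, 0.3506, 0.1297]
tool_rot: [[-0.022, 1.0, 0.0], [1.0, 0.022, 0.0], [0.0, 0.0, -1.0]]
ft_force: [0.3, -0.3, 0.5]
opening: 0.0189
grasp_force: 0.0
```

Request:
drive_tool(rows=[[0,0,-0.005,0,0,0,0.22],[0,0,-0.012,0,0,0,0.22],[0,0,-0.02,0,0,0,0.22],[0,0,-0.03,0,0,0,0.22],[0,0,-0.04,0,0,0,0.22],[0,0,-0.055,0,0,0,0.22],[0,0,-0.075,0,0,0,0.22],[0,0,-0.075,0,0,0,0.22]])

```text
time: 18.55
position: [0.557, 0.3516, 0.2109]
tool_rot: [[-0.021, 1.0, 0.007], [1.0, 0.021, 0.004], [0.004, 0.007, -1.0]]
ft_force: [-0.3, 0.3, 1.5]
opening: 0.0188
grasp_force: 0.0
```

Request:
drive_tool(rows=[[0,-0.02,-0.02,0,0,0,0.22],[0,-0.05,-0.05,0,0,0,0.22],[0,-0.08,-0.1,0,0,0,0.22],[-0.03,-0.12,-0.13,0,0,0,0.22],[-0.06,-0.12,-0.13,0,0,0,0.22],[-0.1,-0.12,-0.13,0,0,0,0.22],[-0.1,-0.12,-0.13,0,0,0,0.22],[-0.1,-0.12,-0.13,0,0,0,0.22],[-0.1,-0.12,-0.13,0,0,0,0.22]])

```text
time: 19.3
position: [0.4373, 0.248, 0.3351]
tool_rot: [[-0.02, 1.0, 0.001], [1.0, 0.02, 0.001], [0.001, 0.001, -1.0]]
ft_force: [-0.5, 0.1, -1.0]
opening: 0.0187
grasp_force: 0.0
```

Run:
```python
from h import *
o=get_obs(); print(o['position'],o['ft_force'],o['time'])
im,d,K,R,t=grab('wrist'); P=cloud(d,K,R,t)
m=np.all((P>[.53,.25,.14])&(P<[.58,.45,.18]),-1)&(d>0); q=P[m]; a=np.polyfit(q[:,1],q[:,2],1); print('strip',len(q),q.mean(0),q.min(0),q.max(0),'tilt deg',np.degrees(a[0]))
m=np.all((P>[.61,.29,.2])&(P<[.8,.42,.36]),-1)&(d>0); q=P[m]; print('cover',len(q),np.percentile(q,[2,98],axis=0))
s=grab('scene')[0][150:290,150:340]; w=im
s=cv2.resize(s,(543,400)); cv2.imwrite('pics/f.png',np.vstack([cv2.resize(w,(480,300)),cv2.resize(s,(480,300))]))
```

```text
[0.43726002 0.247954   0.33505979] [-0.53520661  0.14144718 -1.02025678] 19.3
strip 2678 [0.55224841 0.3471378  0.1576767 ] [0.54707909 0.26756964 0.14001241] [0.56133803 0.417804   0.16457177] tilt deg -0.4231822215504265
cover 17697 [[0.61291504 0.29381659 0.20201342]
 [0.64425931 0.40067124 0.27702282]]
```

View pics/f.png

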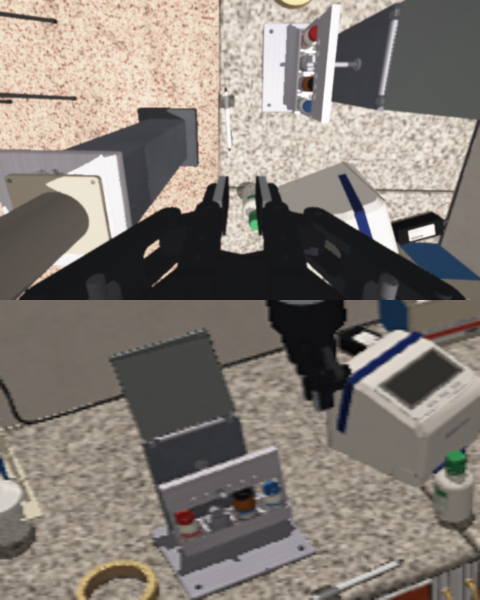

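The carrier hangs level on the peg with a tilt of about 0.4°. All four items are in their pockets, the cover is open and the bystanders are in place. I let it settle a moment, then hand in.

Request:
drive_tool(rows=[[0,0,0,0,0,0,0.22],[0,0,0,0,0,0,0.22],[0,0,0,0,0,0,0.22],[0,0,0,0,0,0,0.22],[0,0,0,0,0,0,0.22],[0,0,0,0,0,0,0.22],[0,0,0,0,0,0,0.22],[0,0,0,0,0,0,0.22],[0,0,0,0,0,0,0.22],[0,0,0,0,0,0,0.22],[0,0,0,0,0,0,0.22],[0,0,0,0,0,0,0.22]])

```text
time: 20.4
position: [0.4371, 0.2479, 0.3346]
tool_rot: [[-0.021, 1.0, 0.0], [1.0, 0.021, 0.0], [0.0, 0.0, -1.0]]
ft_force: [-0.3, 1.2, 0.5]
opening: 0.0188
grasp_force: 0.0
```

Run:
```python
from h import *
im,d,K,R,t=grab('wrist'); P=cloud(d,K,R,t)
m=np.all((P>[.53,.25,.15])&(P<[.58,.45,.18]),-1)&(d>0); q=P[m]; a=np.polyfit(q[:,1],q[:,2],1); print('tilt',np.degrees(a[0]),q.mean(0))
if abs(np.degrees(a[0]))<3: print(order.close_job())
```

```text
tilt -0.5544442411277678 [0.55289682 0.3472035  0.16045915]
the job is handed in; nothing more can be done
None
```

The job is handed in: the cover stays open, and the loaded carrier hangs within about 0.6° of level by its +8 mm hole, about 23 mm from the peg tip (30 mm asked) because the gripper met about 17 N of resistance further in, with everything in its pockets.

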